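# Sort the inspection magnifiers off the light table

### The job

Clear the light table after an inspection: put the two square brass linen testers into the tray with two square bays, one in each bay, the two round black loupes into the tray with two round wells, one in each well, and the steel sheet weight into the tray with the single long trough. Everything should stand upright and flat on its tray's floor; set the things down rather than dropping or throwing them, and do not shift or tip the small amber bottle and the tape roll that stand among them.

Things in the scene. Friction and masses are not known exactly. Their poses are not given: they have to be found in the camera images.
- tester_a: Square brass linen tester, one of two alike, 36 x 36 mm, 50 mm tall: base frame, flat lens plate on top (46 to 50 mm), one 4 mm upright wall, 36 mm wide, along its -x side (outer face at x = -18 mm). Origin: centre of underside, z up, y along the wall. 70 g. Grip along its y (36 mm), 7 mm off centre towards the wall, tool centre about 38 mm above underside.
- tester_b: Square brass linen tester, one of two alike, 36 x 36 mm, 50 mm tall: base frame, flat lens plate on top (46 to 50 mm), one 4 mm upright wall, 36 mm wide, along its -x side (outer face at x = -18 mm). Origin: centre of underside, z up, y along the wall. 70 g. Grip along its y (36 mm), 7 mm off centre towards the wall, tool centre about 38 mm above underside.
- loupe_a: Round black stand loupe, one of two alike: upright cylinder 40 mm in diameter (44 mm in the lowest 9 mm), 48 mm tall, lens on top, aluminium band. Origin: centre of underside, z up. 80 g. Grip across the diameter, tool centre about 38 mm above underside.
- loupe_b: Round black stand loupe, one of two alike: upright cylinder 40 mm in diameter (44 mm in the lowest 9 mm), 48 mm tall, lens on top, aluminium band. Origin: centre of underside, z up. 80 g. Grip across the diameter, tool centre about 38 mm above underside.
- weight: Steel sheet weight lying flat: bar 110 mm long (own x), 28 mm wide (y), 16 mm high, with a dark grip block in its middle, 34 mm along x, 14 mm along y, from 16 to 42 mm height. Origin: centre of underside, z up. 300 g. Grip the block along own y (14 mm), tool centre about 38 mm above underside.
- tester_tray: Fixed grey tray with two square bays for the linen testers: outside 76 mm (own x) x 144 mm (y), 16 mm high; walls, floor and the divider at y = 0 are 4 mm thick. Bays 68 x 66 mm inside, centres at y = +35 and -35 mm, x = 0. Origin: centre of underside, z up; bay floor at 4 mm.
- loupe_tray: Fixed grey tray with two round wells for the loupes: base plate 76 mm (own x) x 156 mm (y), 4 mm thick, with two round rims, 62 mm inside and 70 mm outside diameter, 16 mm high. Well centres at y = +39 and -39 mm, x = 0. Origin: centre of underside, z up; well floor at 4 mm.
- weight_tray: Fixed grey tray with one long trough for the sheet weight: outside 56 mm (own x) x 144 mm (y), 16 mm high, walls and floor 4 mm thick (48 x 136 mm inside). The weight lies with its x along the tray's y, either way round. Origin: centre of underside, z up; floor at 4 mm.
- bottle: Bystander, not to be disturbed: small round amber glass bottle with a black cap, 32 mm in diameter, 70 mm tall, upright, loose. Origin: centre of underside.
- roll: Bystander, not to be disturbed: roll of paper tape lying flat, a ring of 56 mm outside and 38 mm inside diameter, 18 mm high, loose. Origin: centre of underside.

How it is judged:
By the outcome, as a careful person would: the job done as asked, in the order asked, and still so for the second after the job is handed in, with the robot touching nothing.
It also fails if it takes over 112 s, if anything falls off the work surface, if the arm or the gripper's body presses on something with over 40 N, if the wrist force passes 120 N, or if a joint passes its speed limit or range.

### The arm

A 6-joint arm with a two-finger parallel gripper is mounted at the origin on the work surface. World frame = base frame: x ahead of the robot, y to its left, z up, the work surface at z = 0. Lengths are in m, angles in rad, forces in N, time in s.
With the tool pointing down it reaches from about 0.275 to 0.825 m from the base axis. Payload 4.9 kg.
Tool frame: the origin (TCP) lies between the finger pads, 19 mm behind the fingertips; this is the grasp point; z points along the fingers, y is the line along which they close (so a half turn about z gives the same grasp; the last joint's range is limited). The gripper opens to 85 mm and grips with 20 to 120 N. Pads are 22 mm wide; open, the fingers measure 114 mm over their backs; the gripper's body (76 mm by 85 mm) begins 54 mm behind the grasp point. The pads swing forward as they close: fully open they stand 13 mm farther back than shut.
Start: joints at [-1.353, 0.326, -0.193, 1.052, 0, 1.437], TCP at [0.19, -0.516, 0.25] pointing down, gripper open.
Joint ranges: [-2.65, 2.65], [-0.97, 1.79], [-1.3, 1.35], [-1.93, 2.1], [-1.47, 1.37], [-3.14, 3.14]. Speed limits (rad/s): [2.57, 2.57, 3.14, 3.14, 3.14, 3.14].

### API

Orientations are given as a unit quaternion [w, x, y, z].
In Python, from cell import bot gives the robot as it stands. Calls block until the motion is done:
- bot.move_pose(position, orientation): joint-space move of the TCP to a pose.
- bot.move_linear(position, speed=0.15, rotation=None, until_force=None): straight line of the TCP; rotation=None keeps the orientation; speed is the mean speed in m/s. With until_force (N) it stops when the force on the tool has changed by that much, and returns True; else False.
- bot.goto_joints(angles): joint-space move.
- bot.set_gripper(opening, grasp_force=None): opening from 0.0 (shut) to 1.0 (fully open); grasp_force is the grip in N (None keeps the last); returns when the fingers have stopped.
- bot.wait(seconds).
- bot.solve_ik(position, orientation): joint angles nearest the present ones, or None.
- bot.camera(name): name is "side" or "top" or "wrist"; returns the picture (384x512x3 uint8, red, green, blue); there is no depth.
- bot.calibration(name): a dict with "mtx" (3x3 intrinsics, pixels), "extrinsics" (4x4, takes a point from world to camera coordinates); the wrist camera has in their place "hand_eye" (4x4, takes a point from camera to tool coordinates, whose origin is the TCP and whose axes are the flange's). Camera axes: x right, y down, z forward; pixel columns grow to the right and rows downward; lengths in m; the calibration is good to about 2 mm. The wrist camera is an equidistant fisheye: a pixel r from the principal point sees the ray r / f radians off the axis. A picture is of the moment at which its call begins: read the wrist's pose just before it. calibration takes no time and is no camera call.
A pose or a line that the arm cannot do raises bot.PlanningError and nothing moves.
- bot.close_job(): hands the job in; it is judged then, once.
Trained networks look in the newest picture that a camera, given by its name, has taken for a name from the list of things; names that differ only in an ending like _2 or _b are one class to them, and where a whole thing is asked for, a point or a joint stands for the part that bears it (a point fixed in the world has none). Each returns a list of dicts, best first, with "confidence" (0 to 1); they miss things now and then, are a little off and sometimes report something else, mostly with a low value. They report only what shows in the picture. A call takes as long as a camera call.
- bot.search_frame(camera, thing): "bbox" ([left, top, width, height] in pixels, round what is visible of it).
Readings, each from a call of its own:
- bot.read_clock(): time.
- bot.read_joint_positions(): joint angles.
- bot.read_joint_vel(): joint speeds.
- bot.read_joint_efforts(): joint torques, N m.
- bot.read_position(): TCP position.
- bot.read_tool_rot(): TCP orientation.
- bot.read_ft_force(): force on the tool from outside, world axes, zero at the start.
- bot.read_moment(): the same for the moment, N m.
- bot.read_gripper_width(): opening from 0.0 (shut) to 1.0 (fully open).
- bot.read_finger_force(): force on a finger pad.
Only numpy, scipy, OpenCV 4.12 (cv2) and the standard library are available. Lean on these libraries where they do the work, as an engineer would, in place of code of your own. Each camera call takes 0.05 s, during which the arm holds its last target. There are 200 camera calls.

## Working session

There is one attempt and no reset: what is moved stays moved. The work goes in short steps, each a Python script; the robot and the scene stay as the last script left them, time stands still between calls to the robot, and variables do not carry over. Pictures are saved under pics/ and viewed, at most 14 in all, crops included, and the job is handed in when it is done.

```bash
mkdir -p pics; ls
python3 - <<'E'
from cell import bot
import cv2,numpy as np
for c in ("top","side","wrist"):
    im=bot.camera(c); cv2.imwrite(f"pics/{c}0.png",cv2.cvtColor(im,cv2.COLOR_RGB2BGR))
    k=bot.calibration(c); print(c,{a:np.round(b,4).tolist() for a,b in k.items()})
    if c=="wrist":continue
    for t in "tester_a loupe_a weight tester_tray loupe_tray weight_tray bottle roll".split():
        print(t,[(np.round(d["bbox"]).tolist(),round(d["confidence"],2)) for d in bot.search_frame(c,t)])
print(bot.read_clock(),bot.read_tool_rot(),bot.read_position())
E
```

```text
pics
top {'mtx': [[397.7453, 0.0, 250.6974], [0.0, 397.7453, 191.5177], [0.0, 0.0, 1.0]], 'extrinsics': [[0.0122, -0.9998, -0.0166, 0.0102], [-0.9942, -0.0103, -0.1074, 0.551], [0.1072, 0.0178, -0.9941, 1.0951], [0.0, 0.0, 0.0, 1.0]]}
tester_a [([165.0, 216.0, 16.0, 14.0], 0.7), ([286.0, 215.0, 17.0, 21.0], 0.65)]
loupe_a [([120.0, 214.0, 21.0, 17.0], 0.69), ([248.0, 219.0, 17.0, 14.0], 0.45)]
weight [([215.0, 212.0, 12.0, 41.0], 0.61)]
tester_tray [([310.0, 151.0, 52.0, 26.0], 0.7), ([325.0, 222.0, 18.0, 18.0], 0.65)]
loupe_tray [([150.0, 157.0, 55.0, 29.0], 0.86)]
weight_tray [([235.0, 153.0, 52.0, 27.0], 0.95), ([162.0, 216.0, 19.0, 17.0], 0.26)]
bottle [([378.0, 221.0, 13.0, 18.0], 0.47)]
roll [([324.0, 221.0, 19.0, 16.0], 0.47)]
side {'mtx': [[351.9329, 0.0, 257.3572], [0.0, 351.9329, 191.8794], [0.0, 0.0, 1.0]], 'extrinsics': [[0.9626, -0.2709, -0.0011, -0.5099], [-0.1722, -0.6086, -0.7746, 0.103], [0.2092, 0.7458, -0.6325, 0.8739], [0.0, 0.0, 0.0, 1.0]]}
tester_a [([278.0, 172.0, 29.0, 38.0], 0.74), ([230.0, 206.0, 20.0, 29.0], 0.53), ([208.0, 141.0, 13.0, 18.0], 0.47)]
loupe_a [([207.0, 124.0, 8.0, 18.0], 0.69), ([225.0, 183.0, 18.0, 23.0], 0.6)]
weight [([194.0, 166.0, 45.0, 20.0], 0.56)]
tester_tray [([299.0, 219.0, 47.0, 54.0], 0.66), ([208.0, 140.0, 14.0, 18.0], 0.45)]
loupe_tray [([247.0, 134.0, 33.0, 29.0], 0.97)]
weight_tray [([278.0, 171.0, 28.0, 39.0], 0.64), ([198.0, 165.0, 41.0, 18.0], 0.55)]
bottle [([255.0, 290.0, 21.0, 29.0], 0.7)]
roll [([238.0, 248.0, 21.0, 23.0], 0.66)]
wrist {'mtx': [[297.3186, 0.0, 251.8159], [0.0, 297.3186, 196.6095], [0.0, 0.0, 1.0]], 'hand_eye': [[0.0003, -0.959, -0.2833, 0.0716], [1.0, 0.0001, 0.001, 0.001], [-0.0009, -0.2833, 0.959, -0.1229], [0.0, 0.0, 0.0, 1.0]]}
0.95 [ 9.04504182e-06  9.84574335e-01  1.74966793e-01 -5.79393920e-06] [ 0.18952801 -0.51631936  0.25000226]
```

Run:
```python
import cv2
im=cv2.imread("pics/top0.png")[140:265,110:400]
cv2.imwrite("pics/top0c.png",cv2.resize(im,(795,343),interpolation=cv2.INTER_CUBIC))
im=cv2.imread("pics/side0.png")[110:330,150:370]
cv2.imwrite("pics/side0c.png",cv2.resize(im,(600,600),interpolation=cv2.INTER_CUBIC))
```

```text
(no output)
```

View pics/top0c.png

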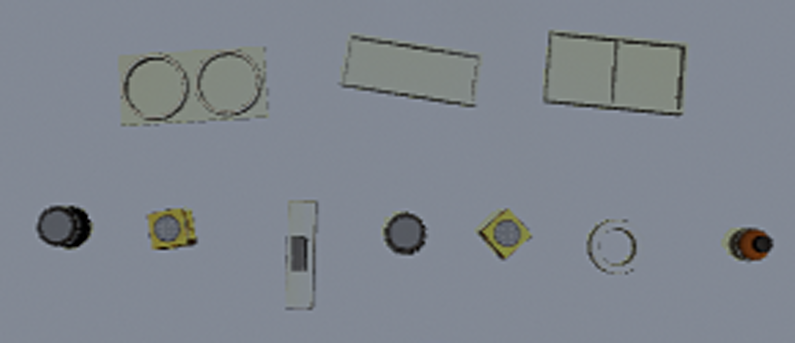

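View pics/side0c.png

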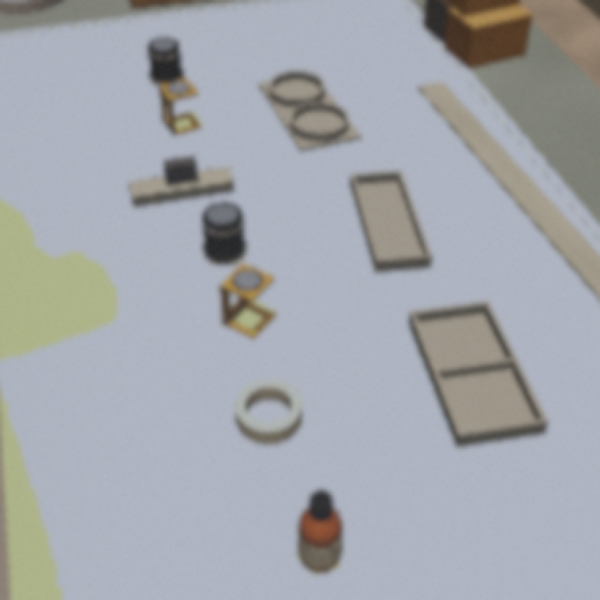

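```bash
cat > h.py <<'E'
from cell import bot
import numpy as np, cv2
from scipy.spatial.transform import Rotation as R
def q(a): return [0,np.cos(a/2),np.sin(a/2),0]
KW=bot.calibration("wrist"); HE=np.array(KW["hand_eye"]); M=np.array(KW["mtx"])
def top_xy(u,v,z):
    k=bot.calibration("top");E=np.array(k["extrinsics"]);d=E[:3,:3].T@np.linalg.solve(k["mtx"],[u,v,1]);c=-E[:3,:3].T@E[:3,3]
    return (c+d*(z-c[2])/d[2])[:2]
def wrist():
    "picture and camera->world 4x4"
    p=bot.read_position();w,x,y,z=bot.read_tool_rot()
    T=np.eye(4);T[:3,:3]=R.from_quat([x,y,z,w]).as_matrix();T[:3,3]=p
    return cv2.cvtColor(bot.camera("wrist"),cv2.COLOR_RGB2BGR),T@HE
def proj(T,P):
    c=(np.asarray(P)-T[:3,3])@T[:3,:3];r=np.hypot(c[...,0],c[...,1])+1e-9;th=np.arctan2(r,c[...,2])
    return np.stack([M[0,2]+M[0,0]*th*c[...,0]/r,M[1,2]+M[1,1]*th*c[...,1]/r],-1)
def rect(im,T,cx,cy,z,span,n=200):
    "orthophoto at height z; up=+x, left=+y"
    g=(np.arange(n)-(n-1)/2)*span/n;Y,X=np.meshgrid(cy-g,cx-g)
    X,Y=X,Y;uv=proj(T,np.stack([X,Y,np.full_like(X,z)],-1)).astype(np.float32)
    return cv2.remap(im,uv[...,0],uv[...,1],cv2.INTER_CUBIC)
E
cat > survey.py <<'E'
from h import *
import pickle
# pixel picks in crop coordinates (scale 2.74) : thing -> (u,v,height)
pk=dict(l1=(57,226,.048),t1=(168,229,.05),w=(299,253,.042),l2=(405,233,.048),t2=(507,233,.05),roll=(612,246,.018),bot=(762,243,.07),
 lt=(193,86,.004),wt=(411,71,.016),tt=(615,72,.016))
C={k:top_xy(110+u/795*290,140+v/343*125,z) for k,(u,v,z) in pk.items()}
for k,c in C.items(): print(k,np.round(c,3))
S={}
def view(k,x,y,z=.16):
    bot.move_pose([x,y,z],q(0)); S[k]=wrist()
for k in ["roll","t2","l2","w","t1","l1","lt","wt","tt"]:
    x,y=C[k]; view(k,x-.07,y,.16)
pickle.dump((C,S),open("s.pkl","wb")); print(bot.read_clock())
E
python3 survey.py
```

```text
l1 [0.459 0.348]
t1 [0.458 0.234]
w [0.435 0.102]
l2 [ 0.456 -0.004]
t2 [ 0.458 -0.107]
roll [ 0.446 -0.217]
bot [ 0.45  -0.354]
lt [0.611 0.223]
wt [ 0.627 -0.009]
tt [ 0.628 -0.223]
16.3167
```

```bash
cat > tiles.py <<'E'
from h import *
import pickle
C,S=pickle.load(open("s.pkl","rb"))
def t(view,k,z,span,lab):
    x,y=np.round(C[k],2); im=rect(*S[view],x,y,z,span)
    for i in (50,100,150): im[i,::8]=im[::8,i]=(0,0,255)
    cv2.putText(im,f"{lab} {x:.2f} {y:.2f} {span}",(3,12),0,.4,(0,0,255),1); return im
rows=[[t("l1","l1",.048,.08,"l1"),t("t1","t1",.05,.08,"t1"),t("w","w",.016,.16,"w"),t("l2","l2",.048,.08,"l2")],
[t("t2","t2",.05,.08,"t2"),t("lt","lt",.016,.2,"lt"),t("wt","wt",.016,.2,"wt"),t("tt","tt",.016,.2,"tt")],
[t("w","t1",.0,.12,"t1<w"),t("l1","t1",0,.12,"t1<l1"),t("l2","t2",0,.12,"t2<l2"),t("roll","t2",0,.12,"t2<roll")]]
cv2.imwrite("pics/tiles.png",np.vstack([np.hstack(r) for r in rows]))
E
python3 tiles.py
```

```text
(no output)
```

View pics/tiles.png

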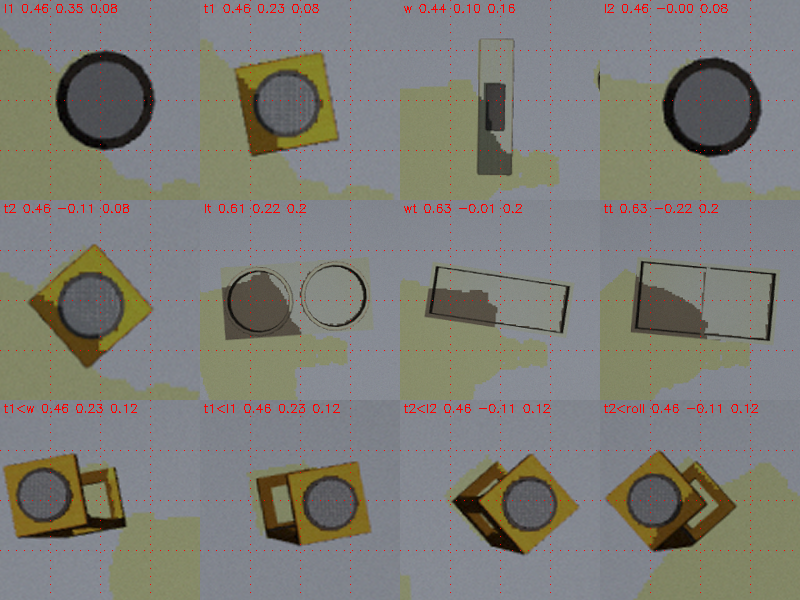

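The wrist orthophotos give clean poses for everything. The sizes match the data: plate 36 mm, loupe 39 mm, bar 108 x 28 mm, well spacing 77 mm. Both testers have their wall on the -x side, rotated +10° and -48°. I'm starting with tester t2.

```bash
cat > pp.py <<'E'
from h import *
d=np.deg2rad
OBJ=dict(t1=(.4586,.235,9.7),t2=(.4574,-.1066,-48.2),l1=(.4598,.348,0),l2=(.457,-.005,0),w=(.434,.103,-.8))
TR=dict(tt=(.628,-.2255,-4.1,35),lt=(.611,.2225,4.8,39),wt=(.63,-.01,-8.8,0))
UP=.165
def best(p,angles):
    j0=np.array(bot.read_joint_positions());c=[]
    for a in angles:
        j=bot.solve_ik(p,q(a))
        if j is not None: c.append((max(np.abs(np.array(j)-j0).max(),1e-3)+.3*abs(j[5]),a))
    return min(c)[1]
def pick(k,force=45):
    x,y,yaw=OBJ[k];yaw=d(yaw)
    if k[0]=="l": yaw=d(90)+np.arctan2(y,x)*0
    a=best([x,y,UP],[yaw,yaw+np.pi])
    off=-.007 if k[0]=="t" else 0
    s=np.array([np.cos(yaw),np.sin(yaw)])*off
    x,y=x+s[0],y+s[1]; print(k,"flip",round((a-yaw)/np.pi),"xy",round(x,4),round(y,4))
    bot.move_pose([x,y,UP],q(a)); bot.move_linear([x,y,.038],.12)
    bot.set_gripper(0,force); print("width",bot.read_gripper_width(),"F",bot.read_finger_force())
    bot.move_linear([x,y,UP],.15)
    return off*np.cos(a-yaw)      # TCP offset from object centre along tool x
def place(t,sgn,offx):
    x,y,yaw,b=TR[t];yaw=d(yaw)
    x,y=x-np.sin(yaw)*b*sgn,y+np.cos(yaw)*b*sgn
    a=best([x,y,UP],[yaw+np.pi/2,yaw-np.pi/2])
    x,y=x+np.cos(a)*offx,y+np.sin(a)*offx
    bot.move_pose([x,y,UP],q(a)); print("w",bot.read_gripper_width())
    bot.move_linear([x,y,.054],.15)
    hit=bot.move_linear([x,y,.039],.03,until_force=3); print("hit",hit,bot.read_position()[2],bot.read_clock())
    return x,y
def release(x,y,o=.75):
    bot.set_gripper(o); bot.move_linear([x,y,UP],.2)
E
python3 - <<'E'
from pp import *
o=pick("t2"); p=place("tt",1,o)
im=cv2.cvtColor(bot.camera("side"),cv2.COLOR_RGB2BGR)[150:310,220:380]
wi,_=wrist()
cv2.imwrite("pics/t2.png",np.hstack([cv2.resize(im,(384,384)),wi[:, 48:464]]))
E
```

```text
t2 flip 1 xy 0.4527 -0.1014
width 0.41322711923570504 F 44.51137896627188Traceback (most recent call last):
  File "<stdin>", line 2, in <module>
  File "pp.py", line 26, in place
    a=best([x,y,UP],[yaw+np.pi/2,yaw-np.pi/2])
  File "pp.py", line 11, in best
    return min(c)[1]
           ~~~^^^
ValueError: min() iterable argument is empty
```

Run:
```python
from pp import *
print(np.round(bot.read_joint_positions(),3),bot.read_gripper_width())
for P in [(.6305,-.1906,.165),(.6305,-.1906,.1),(.6255,-.2604,.165),(.614,.184,.1),(.608,.261,.1),(.63,-.01,.1)]:
  print(P,[a for a in range(-180,180,15) if bot.solve_ik(P,q(d(a))) is not None])
```

```text
[-0.38   0.252 -0.538  0.783 -0.     0.462] 0.4100108013694009
(0.6305, -0.1906, 0.165) [-180, -165, -150, -135, -120, -105, -90, -75, -60, -45, -30, -15, 0, 15, 30, 45, 60, 75, 90, 105, 120, 135, 150, 165]
(0.6305, -0.1906, 0.1) [-180, -165, -150, -135, -120, -105, -90, -75, -60, -45, -30, -15, 0, 15, 30, 45, 60, 75, 90, 105, 120, 135, 150, 165]
(0.6255, -0.2604, 0.165) [-180, -165, -150, -135, -120, -105, -90, -75, -60, -45, -30, -15, 0, 15, 30, 45, 60, 75, 90, 105, 120, 135, 150, 165]
(0.614, 0.184, 0.1) [-180, -165, -150, -135, -120, -105, -90, -75, -60, -45, -30, -15, 0, 15, 30, 45, 60, 75, 90, 105, 120, 135, 150, 165]
(0.608, 0.261, 0.1) [-180, -165, -150, -135, -120, -105, -90, -75, -60, -45, -30, -15, 0, 15, 30, 45, 60, 75, 90, 105, 120, 135, 150, 165]
(0.63, -0.01, 0.1) [-180, -165, -150, -135, -120, -105, -90, -75, -60, -45, -30, -15, 0, 15, 30, 45, 60, 75, 90, 105, 120, 135, 150, 165]
```

The failed IK was a unit slip: the bay offset was in mm instead of m. The robot holds the tester, so I'll fix it and continue.

```bash
sed -i 's/x,y,yaw,b=TR\[t\];yaw=d(yaw)/x,y,yaw,b=TR[t];yaw=d(yaw);b=b\/1000/' pp.py
python3 - <<'E'
from pp import *
p=place("tt",1,.007)
im=cv2.cvtColor(bot.camera("side"),cv2.COLOR_RGB2BGR)[170:290,250:370]
wi,_=wrist()
cv2.imwrite("pics/t2.png",np.hstack([cv2.resize(im,(384,384)),wi[:, 48:464]]));print(p)
E
```

```text
w 0.41224969982212306
hit True 0.042483243037509194 23.0583
(np.float64(0.6310028926619728), np.float64(-0.18360748711690036))
```

View pics/t2.png

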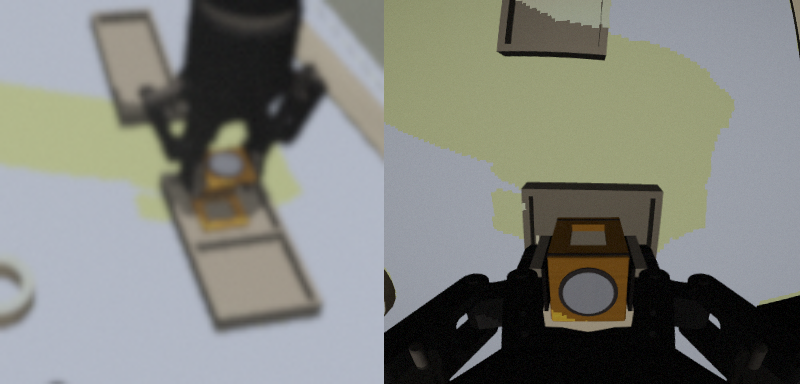

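The tester stands flat and upright in the left bay, held, with contact at the expected 42 mm. I'll release it and do the second tester.

Run:
```python
from pp import *
release(.631,-.1836)
bot.set_gripper(1); o=pick("t1"); p=place("tt",-1,o)
wi,_=wrist()
release(*p)
bot.move_pose([.5,-.2255,.2],q(0)); w2,_=wrist(); print(bot.read_clock())
cv2.imwrite("pics/t1.png",np.hstack([wi[:,56:456],w2[:,56:456]]))
```

```text
t1 flip 1 xy 0.4517 0.2338
width 0.411431968148608 F 44.3986851722002
w 0.4091617675483417
hit True 0.042313670123155456 32.25
34.8
```

View pics/t1.png

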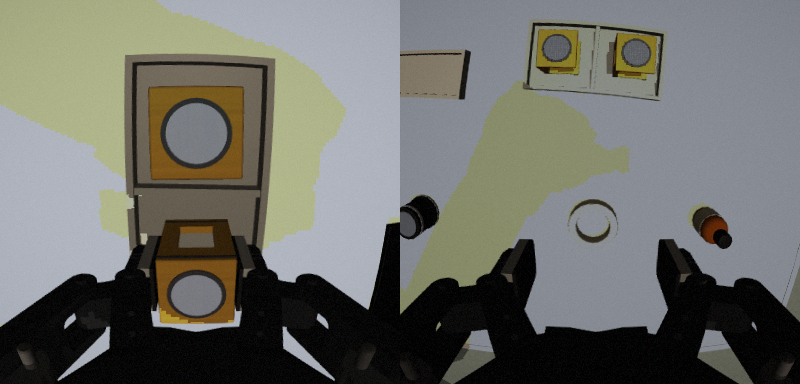

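Both testers stand upright, one in each bay, and the roll and bottle have not moved. Loupes next.

Run:
```python
from pp import *
bot.set_gripper(1); o=pick("l2"); p=place("lt",-1,o); wi,_=wrist(); release(*p)
bot.set_gripper(1); o=pick("l1"); p=place("lt",1,o); release(*p)
bot.move_pose([.5,.2225,.2],q(0)); w2,_=wrist(); print(bot.read_clock())
cv2.imwrite("pics/l.png",np.hstack([wi[:,56:456],w2[:,56:456]]))
```

```text
l2 flip 0 xy 0.457 -0.005
width 0.4437057364388994 F 44.75701689720154
w 0.4449998287687802
hit True 0.04260794961378134 41.2417
l1 flip 0 xy 0.4598 0.348
width 0.45079894433145523 F 45.08883476257324
w 0.4469547569493149
hit True 0.04263857009897365 48.4417
53.475
```

View pics/l.png

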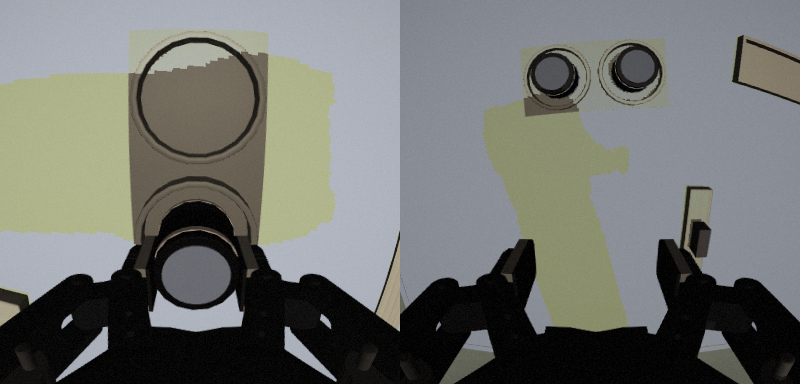

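Both loupes are seated in their wells. The weight is last.

Run:
```python
from pp import *
bot.set_gripper(1); o=pick("w",80); p=place("wt",1,o); wi,_=wrist(); release(*p,.6)
bot.move_pose([.42,-.01,.3],q(0)); w2,_=wrist(); print(bot.read_clock())
s=cv2.cvtColor(bot.camera("side"),cv2.COLOR_RGB2BGR)[110:330,190:370]
cv2.imwrite("pics/w.png",np.hstack([wi[:,120:392],w2[:,136:376],cv2.resize(s,(288,352))[:,:].repeat(1,0) if 0 else cv2.resize(s,(288,384))]))
```

```text
w flip 0 xy 0.434 0.103
width 0.14681055489360456 F 78.4500002861023
w 0.144590537266325
hit True 0.04235445636754781 59.9917
65.0417
```

View pics/w.png

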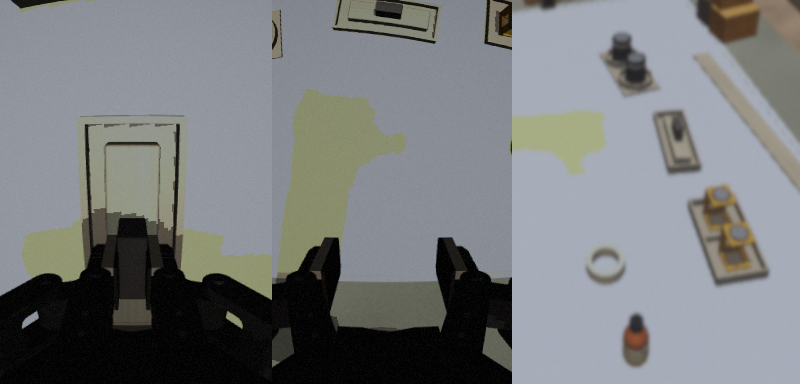

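The weight lies flat and centred in its trough. All the other items are in place, and the bottle and roll are untouched.

```bash
python3 -c "
from cell import bot
print(bot.close_job())"
```

```text
the job is handed in; nothing more can be done
None
```

The job is done and handed in at about 65 s: both testers, both loupes and the weight stand flat in their trays, set down in the order asked, and the bottle and tape roll show no movement in the pictures.

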